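# Unstack the spice jars for the pantry scan

## Robot

A 6-joint arm with a two-finger parallel gripper is mounted at the origin on the work surface. World frame = base frame: x ahead of the robot, y to its left, z up, the work surface at z = 0. Lengths are in mm, angles in rad, forces in N, time in s.
With the tool pointing down it reaches from about 275 to 825 mm from the base axis. Payload 4.9 kg.
Tool frame: the origin (TCP) lies at the very end of the fingers, on their centre line; the grasp point (between the pads) lies 19 mm behind it; z points along the fingers, y is the line along which they close (so a half turn about z gives the same grasp; the last joint's range is limited). The gripper opens to 85 mm and grips with 20 to 120 N. Pads are 22 mm wide; open, the fingers measure 114 mm over their backs; the gripper's body (76 mm by 85 mm) begins 54 mm behind the grasp point. The pads swing forward as they close: fully open they stand 13 mm farther back than shut.
Start: joints at [-1.269, 0.326, -0.193, 1.052, 0, 1.437], TCP at [232.188, -498.605, 231.281] pointing down, gripper open.
Joint ranges: [-2.65, 2.65], [-0.97, 1.79], [-1.3, 1.35], [-1.93, 2.1], [-1.47, 1.37], [-3.14, 3.14]. Speed limits (rad/s): [2.57, 2.57, 3.14, 3.14, 3.14, 3.14].

## Interface

Orientations are given as [roll, pitch, yaw] about the fixed x, y, z axes, in that order (R = Rz(yaw) Ry(pitch) Rx(roll)).
In Python, from bench import bot, solve_ik, imaging gives the robot as it stands. Calls block until the motion is done:
- bot.move_ptp(position, orientation): joint-space move of the TCP to a pose.
- bot.movel(position, rot=None, max_speed=150, threshold=None): straight line of the TCP; rot=None keeps the orientation; max_speed is the mean speed in mm/s. With threshold (N) it stops when the force on the tool has changed by that much, and returns True; else False.
- bot.move_j(angles): joint-space move.
- bot.grip(opening, effort=None): opening from 0.0 (shut) to 1.0 (fully open); effort is the grip in N (None keeps the last); returns when the fingers have stopped.
- bot.dwell(seconds).
- solve_ik(position, orientation): joint angles nearest the present ones, or None.
- bot.get_state(): the state.
- imaging.capture(name): name is "side" or "top" or "wrist"; returns the picture (400x640x3 uint8, blue, green, red); there is no depth.
- imaging.camera_model(name): a dict with "K" (3x3 intrinsics, pixels), "k1" (the pictures are not rectified: a ray, as slopes to the right and down, at radius r is drawn at 1 + k1 r^2 times it, then the intrinsics apply), "position" and "rotation" of the camera in the world. Camera axes: x right, y up, looking along -z (the intrinsics and any distortion apply to the point x, -y, -z); pixel columns grow to the right and rows downward; lengths in mm; the calibration is good to about 2 mm. A picture is of the moment at which its call begins: read the wrist's pose just before it. camera_model takes no time and is no camera call; for the wrist camera it gives the pose at the moment of the call.
A pose or a line that the arm cannot do raises bot.IKError and nothing moves.
- bot.sign_off(): hands the job in; it is judged then, once.
The state is a dict: "t": time; "qpos": joint angles; "joint_velocities": joint speeds; "effort": joint torques, N m; "tcp_pos": TCP position; "orientation": TCP orientation; "contact_force": force on the tool from outside, world axes, zero at the start; "wrist_torque": the same for the moment, N m; "opening": opening from 0.0 (shut) to 1.0 (fully open); "gripper_force": force on a finger pad.
Only numpy, scipy, OpenCV 4.12 (cv2) and the standard library are available. Lean on these libraries where they do the work, as an engineer would, in place of code of your own. Each camera call takes 0.05 s, during which the arm holds its last target. There are 200 camera calls.

## Task

Take the stacked spice jars apart: stand every jar, the loose ones too, upright on the black mat with its blue mark turned squarely to the scanner bar, and lay the bamboo boards from between them in one neat pile of their own on the green rest, lengthwise along it. When all of that is in place, press the scanner's red button fully down; leave everything else on the counter alone.

Things in the scene. Friction and masses are not known exactly. Their poses are not given: they have to be found in the camera images.
- jar_a_mid (a point): Centre (half-way up) of a steel tin (dabba) with a dark lid, 52 mm diameter, 48 mm tall; it starts at the foot of one stack. z runs up its axis; +x points out through its blue mark (a blue label down the side, continued as a blue stripe on the lid from the centre to the rim). Shut, rigid, smooth cylinder.
- jar_b_mid (a point): Centre (half-way up) of an orange plastic jar with a white lid, 52 mm diameter, 60 mm tall; it starts second in the stack of jar a, on board 1. z runs up its axis; +x points out through its blue mark (a blue label down the side, continued as a blue stripe on the lid from the centre to the rim). Shut, rigid, smooth cylinder.
- jar_c_mid (a point): Centre (half-way up) of an orange plastic jar with a white lid, 52 mm diameter, 60 mm tall; it starts at the foot of the other stack. z runs up its axis; +x points out through its blue mark (a blue label down the side, continued as a blue stripe on the lid from the centre to the rim). Shut, rigid, smooth cylinder.
- jar_d_mid (a point): Centre (half-way up) of a steel tin (dabba) with a dark lid, 52 mm diameter, 48 mm tall; it starts on board 3 on top of jar c; may be absent. z runs up its axis; +x points out through its blue mark (a blue label down the side, continued as a blue stripe on the lid from the centre to the rim). Shut, rigid, smooth cylinder.
- jar_e_mid (a point): Centre (half-way up) of a steel tin (dabba) with a dark lid, 52 mm diameter, 48 mm tall; it starts standing alone on the counter. z runs up its axis; +x points out through its blue mark (a blue label down the side, continued as a blue stripe on the lid from the centre to the rim). Shut, rigid, smooth cylinder.
- jar_f_mid (a point): Centre (half-way up) of an orange plastic jar with a white lid, 52 mm diameter, 60 mm tall; it starts standing alone on the counter; may be absent. z runs up its axis; +x points out through its blue mark (a blue label down the side, continued as a blue stripe on the lid from the centre to the rim). Shut, rigid, smooth cylinder.
- board_1_mid (a point): Centre of a rigid bamboo spacer board, 100 x 60 x 8 mm (x along its length, y across its width, z up), at first between jar a and jar b.
- board_2_mid (a point): Centre of a rigid bamboo spacer board, 100 x 60 x 8 mm (x along its length, y across its width, z up), at first lying on top of jar b; may be absent.
- board_3_mid (a point): Centre of a rigid bamboo spacer board, 100 x 60 x 8 mm (x along its length, y across its width, z up), at first on jar c, under jar d if that is there.
- scan_face (a point): Middle of the reading face of the grey scanner bar (bar 460 mm long, 70 mm deep, 36 mm high, standing on the counter; this point is 18 mm above the counter). y runs along the bar, x points level into the bar, away from the mat: a mark that faces the bar points along this x. The thin black mat (flush with the counter, no step) lies before the face, from x = -130 mm to 0 and y = -230 to 230 mm in this frame.
- scan_front (a point): A point 225 mm straight before the middle of the reading face, on the side of the mat and beyond it (x = -225 mm in the frame of scan_face); seen from a jar on the mat it lies on the side away from the bar.
- scan_button_top (a point): Top of the red push button (28 mm across) on the upper side of the scanner bar, 38 mm behind the reading face; pressed straight down, 6 mm travel, about 5 N at the bottom, springs back.
- scan_button (a joint): Travel of the red button, 0 at rest, 0.006 m fully down.
- rest_top (a point): Centre of the top of the green rest for the boards, a fixed block 92 x 54 x 20 mm (x along its length, top 20 mm above the counter).
- whisk: Bystander: mini whisk lying on the counter. Origin at its underside; leave it alone.
- stopper: Bystander: green glass cruet stopper, 30 mm tall. Origin at its underside; leave it alone.
- brush: Bystander: brush lying on the counter. Origin at its underside; leave it alone.
- mug: Bystander: blue tumbler, 80 mm tall, 70 mm across. Origin at its underside; leave it alone.
- cruet: Bystander: amber glass cruet bottle, 150 mm tall, 60 mm across. Origin at its underside; leave it alone.

How it is judged:
By the outcome, as a careful person would: the job done as asked, in the order asked, and still so for the second after the job is handed in, with the robot touching nothing.
Of board_2, jar_d, jar_f only 1 to 2 are there at a start; the rules pass over those that are not, and their reading is None.
At some moment in a run one of jar_e, jar_f may be knocked a few centimetres aside while the robot is not near it.
It also fails if it takes over 210 s, if anything falls off the work surface, if the arm or the gripper's body presses on something with over 40 N, if the wrist force passes 120 N, or if a joint passes its speed limit or range.

## Working session

There is one attempt and no reset: what is moved stays moved. The work goes in short steps, each a Python script; the robot and the scene stay as the last script left them, time stands still between calls to the robot, and variables do not carry over. Pictures are saved under pics/ and viewed, at most 14 in all, crops included, and the job is handed in when it is done.

```bash
ls; mkdir -p pics
python3 - <<'E'
from bench import bot, imaging
import cv2
for n in ("side","top"):
    cv2.imwrite(f"pics/{n}0.png", imaging.capture(n)); m=imaging.camera_model(n); print(n,m)
print(bot.get_state())
E
```

```text
pics
side {'K': array([[446.60675509,   0.        , 317.07779902],
       [  0.        , 446.60675509, 201.89541472],
       [  0.        ,   0.        ,   1.        ]]), 'k1': -0.0909388863573386, 'position': array([-103.29898254, 1002.25782133,  729.09008947]), 'rotation': array([ 1.05370242,  0.0051617 , -2.55877844])}
top {'K': array([[407.41462587,   0.        , 312.73541322],
       [  0.        , 407.41462587, 202.16274446],
       [  0.        ,   0.        ,   1.        ]]), 'k1': -0.07530645950333043, 'position': array([ 429.77671583,   73.23088693, 1195.25029458]), 'rotation': array([ 0.10302541,  0.01869657, -1.55564357])}
{'t': 0.1, 'qpos': array([-1.26924030e+00,  3.26885504e-01, -1.93495975e-01,  1.05200764e+00,
        1.77049938e-05,  1.43659074e+00]), 'joint_velocities': array([ 0.00070154, -0.0017621 ,  0.00070498, -0.00152559,  0.00163669,
       -0.0013782 ]), 'effort': array([ 1.42336274e-03, -4.44239008e+01,  2.63037246e+01,  7.84684700e-03,
       -6.80517769e-05,  7.32341078e-06]), 'tcp_pos': array([ 232.00885678, -498.08424675,  230.5669833 ]), 'orientation': array([-3.14001655e+00, -2.30665896e-04,  4.35761412e-01]), 'contact_force': array([-0.06564948,  0.16490765,  0.75652946]), 'wrist_torque': array([0.04116514, 0.0025511 , 0.01058691]), 'gripper_force': 0.0, 'opening': 1.003838021152668}
```

View pics/side0.png

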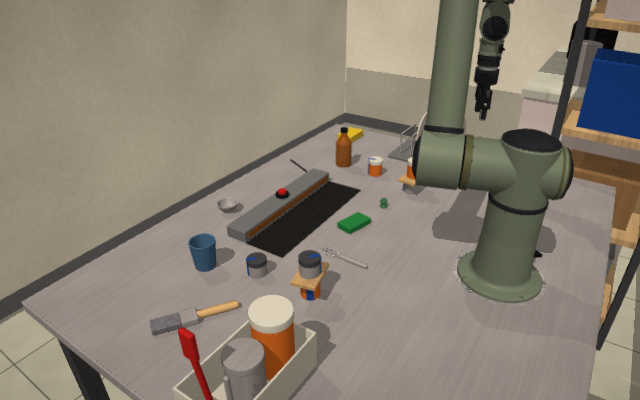

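View pics/top0.png

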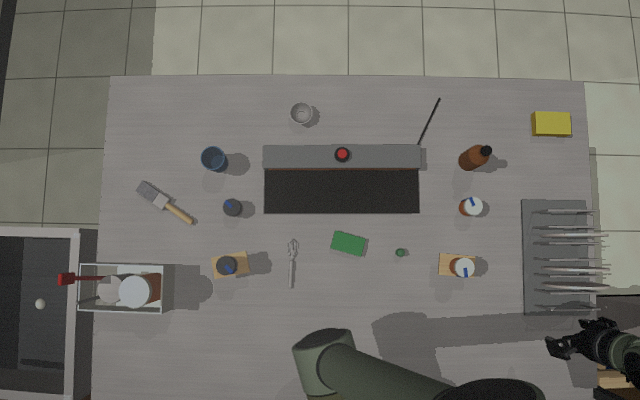

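The left stack is c / board 3 / d, with e loose beside it. The right stack is a / board 1 / b, with f loose. Board 2 is absent. The bar runs along image x, with the button at about (342,154).

```bash
cat > h.py <<'E'
import numpy as np, cv2
from scipy.spatial.transform import Rotation as Ro
from bench import bot, solve_ik, imaging
def ray(m,uv):
    K=m["K"]; d=np.array([m["k1"],0,0,0,0.])
    p=cv2.undistortPoints(np.array([[uv]],float),K,d,None,None)[0,0] if False else cv2.undistortPointsIter(np.array([[uv]],float),K,d,np.eye(3),np.eye(3),(3,50,1e-9))[0,0]
    return Ro.from_euler("xyz",m["rotation"]).apply([p[0],-p[1],-1])
def p2w(m,uv,z):
    r=ray(m,uv); c=m["position"]; return c+r*(z-c[2])/r[2]
def proj(m,P):
    q=Ro.from_euler("xyz",m["rotation"]).inv().apply(np.atleast_2d(P)-m["position"])
    s=np.c_[q[:,0],-q[:,1]]/-q[:,2:]; s*=1+m["k1"]*(s**2).sum(1,keepdims=True)
    return s@m["K"][:2,:2].T+m["K"][:2,2]
E
python3 - <<'E'
from h import *
m=imaging.camera_model("top")
for n,uv,z in [("btn",(342,154),42),("matNL",(264,213),0),("matNR",(420,213),0),("matFL",(264,168),0),("matFR",(419,168),0),("barBL",(264,145),36),("barBR",(420,145),36),
 ("f lid",(473,206),60),("e lid",(232,207),48),("b lid",(464,267),116),("d lid",(227,265),116),("rest",(349,243),20),("stopper",(401,252),15),("cruettop",(486,150),150),("mug",(215,158),80)]:
    print(n,p2w(m,uv,z).round(0))
im=cv2.imread("pics/top0.png"); s=cv2.imread("pics/side0.png")
f=lambda c:cv2.resize(c,(400,300),interpolation=cv2.INTER_CUBIC)
cv2.imwrite("pics/c0.png",np.vstack([np.hstack([f(im[185:290,185:325]),f(im[185:290,380:520])]),np.hstack([f(im[130:235,260:400]),f(s[235:310,230:330])])]))
E
```

```text
btn [689.  14.  42.]
matNL [519. 241.   0.]
matNR [ 525. -219.    0.]
matFL [654. 245.   0.]
matFR [ 659. -217.    0.]
barBL [715. 241.  36.]
barBR [ 721. -213.   36.]
f lid [ 542. -355.   60.]
e lid [531. 326.  48.]
b lid [ 375. -306.  116.]
d lid [371. 319. 116.]
rest [435.  -9.  20.]
stopper [ 411. -159.   15.]
cruettop [ 682. -360.  150.]
mug [666. 373.  80.]
```

View pics/c0.png

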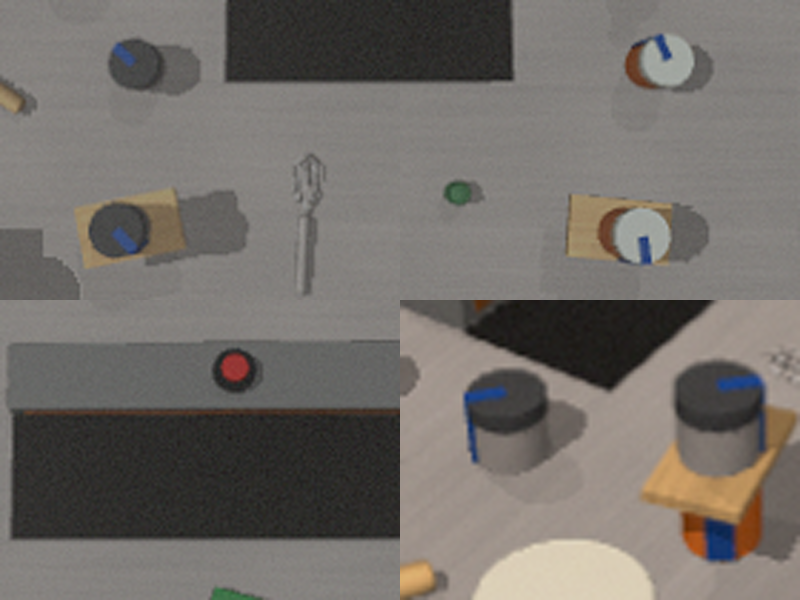

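Blue stripes on d and b point toward the robot. Those on e and f point up and left, toward the bar. Scan frame is about (655, 12), yaw about 0.013.

Run:
```python
from h import *
s=bot.get_state(); m=imaging.camera_model("wrist")
T=Ro.from_euler("xyz",s["orientation"])
print(m["K"],m["k1"],"cam in tcp:",T.inv().apply(m["position"]-s["tcp_pos"]), (T.inv()*Ro.from_euler("xyz",m["rotation"])).as_matrix().round(3))
# rest & bar from top image
im=cv2.imread("pics/top0.png"); hsv=cv2.cvtColor(im,cv2.COLOR_BGR2HSV); t=imaging.camera_model("top")
g=cv2.inRange(hsv,(50,120,40),(80,255,255)); g[:,380:]=0
c=max(cv2.findContours(g,0,1)[0],key=cv2.contourArea)
w=np.array([p2w(t,p[0]+.0,20)[:2] for p in c],np.float32)
print("rest",cv2.minAreaRect(w))
mat=cv2.inRange(im,(0,0,0),(45,45,45)); mat[:165]=0; mat[216:]=0; mat[:,:255]=0; mat[:,430:]=0
c=max(cv2.findContours(mat,0,1)[0],key=cv2.contourArea)
w=np.array([p2w(t,p[0]+.0,0)[:2] for p in c],np.float32); print("mat",cv2.minAreaRect(w))
r=cv2.inRange(hsv,(0,150,120),(6,255,255)); r[:140]=0; r[165:]=0; y,x=np.nonzero(r[:,300:400]); print("btn",p2w(t,(x.mean()+300,y.mean()),44))
for P,o in [((592,202,30),1.57),((592,-178,30),1.57),((371,319,200),0),((371,319,200),1.57),((371,319,200),3.1),((371,319,200),-1.57)]:
    print(P,o,solve_ik(P,(np.pi,0,o)))
```

```text
[[337.4366246    0.         326.03458989]
 [  0.         337.4366246  200.51062411]
 [  0.           0.           1.        ]] -0.043103266950003764 cam in tcp: [  70.78486462   -0.16098586 -141.95631037] [[-0.     0.959  0.282]
 [ 1.     0.    -0.001]
 [-0.001  0.282 -0.959]]
rest ((400.7168273925781, -40.56391906738281), (0.0, 0.0), 0.0)
mat ((588.4488525390625, -16.255462646484375), (128.3553924560547, 392.9453125), 1.094488501548767)
btn [691.22158739  15.3396473   44.        ]
(592, 202, 30) 1.57 [ 0.21089189  0.65143506 -0.22059503  0.69876624  0.          1.78248454]
(592, -178, 30) 1.57 [-0.41141859  0.64046699 -0.24257842  0.68775092  0.          1.16017406]
(371, 319, 200) 0 [ 0.55918202  0.23974125 -0.39666707  0.93438801  0.         -2.58241064]
(371, 319, 200) 1.57 [ 0.55918202  0.23974125 -0.39666707  0.93438801  0.          2.13077467]
(371, 319, 200) 3.1 [ 0.55918202  0.23974125 -0.39666707  0.93438801  0.          0.60077467]
(371, 319, 200) -1.57 [ 0.55918202  0.23974125 -0.39666707  0.93438801  0.         -1.01241064]
```

```bash
cat >> h.py <<'E'
D=np.pi
def down(yaw): return [D,0,yaw]
def wrap(a): return (a+D)%(2*D)-D
def ortho(ctr,z,half=80,res=.5,name="wrist"):
    m=imaging.camera_model(name); im=imaging.capture(name)
    n=int(2*half/res); a=(np.arange(n)-n/2+.5)*res
    X,Y=np.meshgrid(ctr[0]+a,ctr[1]+a)          # col = x, row = y
    uv=proj(m,np.c_[X.ravel(),Y.ravel(),np.full(X.size,z)]).astype(np.float32).reshape(n,n,2)
    return cv2.remap(im,uv[...,0],uv[...,1],1), lambda p: np.array(ctr[:2])+(np.asarray(p)-n/2+.5)*res
def find_jar(ctr,ztop,half=55,name="wrist",tag=None,res=.5):
    o,w=ortho(ctr,ztop,half,res,name); g=cv2.medianBlur(cv2.cvtColor(o,6),5)
    c=cv2.HoughCircles(g,cv2.HOUGH_GRADIENT,1.5,200,param1=100,param2=15,minRadius=int(23.5/res),maxRadius=int(27.5/res))
    if tag: cv2.imwrite(f"pics/{tag}.png",o)
    x,y,r=c[0,0]; h=cv2.cvtColor(o,cv2.COLOR_BGR2HSV); b=cv2.inRange(h,(100,110,40),(130,255,255))
    k=np.zeros_like(b); cv2.circle(k,(int(x),int(y)),int(24/res),255,-1)
    p=np.argwhere(b&k)[:,::-1].astype(np.float32)
    vx,vy,_,_=cv2.fitLine(p,cv2.DIST_L2,0,.01,.01).ravel(); d=p.mean(0)-(x,y)
    s=np.sign(vx*d[0]+vy*d[1]); yaw=np.arctan2(s*vy,s*vx)
    print(tag,"jar",w((x,y)).round(1),"r",r*res,"yaw",round(float(yaw),3),"chk",round(float(np.arctan2(d[1],d[0])),3),"n",len(p),"t",round(bot.get_state()["t"],1))
    return w((x,y)),float(yaw)
def find_rect(ctr,z,lo,hi,half=90,tag=None):
    o,w=ortho(ctr,z,half); b=cv2.inRange(cv2.cvtColor(o,cv2.COLOR_BGR2HSV),lo,hi)
    b=cv2.morphologyEx(b,cv2.MORPH_CLOSE,np.ones((9,9))); b=cv2.morphologyEx(b,cv2.MORPH_OPEN,np.ones((9,9)))
    if tag: cv2.imwrite(f"pics/{tag}.png",np.hstack([o,cv2.cvtColor(b,8)]))
    (c,s,a)=cv2.minAreaRect(cv2.convexHull(max(cv2.findContours(b,0,1)[0],key=cv2.contourArea)))
    if s[0]<s[1]: a+=90; s=s[::-1]
    print(tag,"rect",w(c).round(1),"size",np.array(s)*.5,"yaw",round(wrap(np.radians(a)),3),"t",round(bot.get_state()["t"],1))
    return w(c),wrap(np.radians(a))
def q6(p,yaw): return wrap(np.arctan2(p[1],p[0])+D-yaw)
SY=0.013; SO=np.array([655.,12.])
def slot(off,x=-62): return SO+x*np.array([np.cos(SY),np.sin(SY)])+off*np.array([-np.sin(SY),np.cos(SY)])
def carry(c,psi,zbot,h,goal,tyaw,lift=60,up=.0):
    """grasp jar at c standing on zbot, set at goal with mark yaw tyaw on the counter"""
    d=wrap(tyaw-psi); best=None
    for py in (tyaw+D/2+np.array([0,D])):
        for t in (0,.35,-.35):
            a,b=q6(c,py+t-d),q6(goal,py+t); k=abs(a-b)+abs(t)*.3
            if max(abs(a),abs(b))<3.05 and (best is None or k<best[0]): best=(k,py+t-d,py+t)
    _,ya,yb=best; g=h/2-19+up
    top=zbot+h+25
    bot.move_ptp([*c,top],down(ya)); bot.movel([*c,zbot+g],max_speed=120)
    bot.grip(.4,40); print("grip",bot.get_state()["opening"],bot.get_state()["gripper_force"])
    z=max(zbot+g+20,g+lift+15); bot.movel([*c,z],max_speed=150)
    bot.move_ptp([*goal,g+lift+15],down(yb))
    hit=bot.movel([*goal,g+1],max_speed=100,threshold=8); print("z",bot.get_state()["tcp_pos"][2]-g,hit,bot.get_state()["opening"])
    bot.grip(.8); bot.movel([*goal,g+lift+30],max_speed=200); print("t",bot.get_state()["t"])
E
python3 - <<'E'
from h import *
bot.move_ptp([375,-306,215],down(q6([375,-306],0)*0+np.arctan2(-306,375)+D/2)); print(bot.get_state()["t"],bot.get_state()["qpos"])
c,p=find_jar((375,-306),116,tag="b1")
E
```

```text
1.05 [-8.38060361e-01  2.17531642e-01 -3.84330400e-01  9.68097386e-01
 -6.15266061e-04  1.41814439e+00]
b1 jar [ 373.1 -307.9] r 25.15 yaw -3.017 chk -3.007 n 812 t 1.1
```

View pics/b1.png

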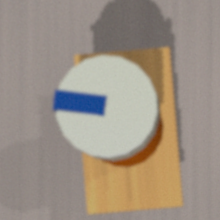

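The rectified view shows the white lid with its stripe pointing to -x, centred where the code put it. I'll carry b and then look at board 1 and the rest.

```bash
python3 - <<'E'
from h import *
carry(np.array([373.1,-307.9]),-3.017,56,60,slot(-37),SY,up=2)
s=slot(-37); print(bot.get_state()["contact_force"])
find_jar(s,60,tag="b2")
bot.move_ptp([435,-9,130],down(D/2)); find_rect((435,-9),20,(50,100,30),(85,255,255),tag="rest")
bot.move_ptp([370,-297,160],down(D/2-0.75)); find_rect((375,-297),56,(10,70,90),(25,255,255),tag="bd1")
E
python3 -c "
import cv2,numpy as np
a=cv2.imread('pics/rest.png');b=cv2.imread('pics/bd1.png');cv2.imwrite('pics/v1.png',np.vstack([a,b])[::1])
c=cv2.resize(np.vstack([a,b]),None,fx=.75,fy=.75);cv2.imwrite('pics/v1.png',c)"
```

```text
grip 0.6007409876105095 40.89496850967407
z 0.6743008467281228 True 0.5985909354791521
t 7.025
[-0.41598748  0.55863482 -0.14463083]
b2 jar [591.6 -27.7] r 26.2 yaw 0.007 chk 0.055 n 789 t 7.1
rest rect [433.2  -4. ] size [91.07693481 52.19167709] yaw 1.309 t 9.8
bd1 rect [ 375.6 -306.6] size [101.11092377  60.87425232] yaw 1.487 t 11.0
```

View pics/v1.png

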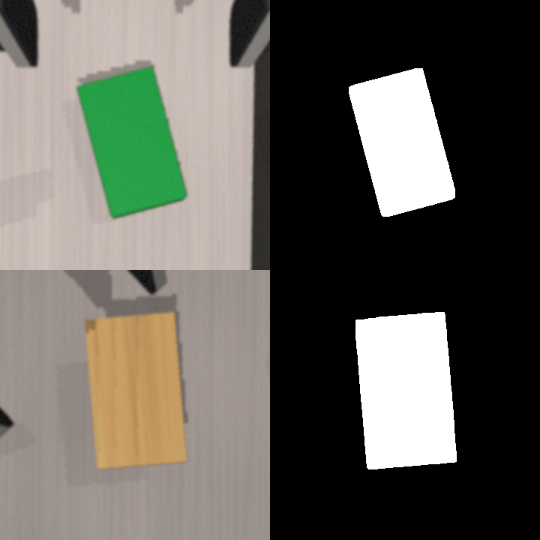

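Rest (433,-4), yaw 1.31, and board 1 (376,-307), yaw 1.49. Both sizes match. Next: board 1, then a, then f.

```bash
cat >> h.py <<'E'
REST=(np.array([433.2,-4.]),1.309)
def carry_board(c,yaw,zmid,gz):
    g,gy=REST; o=[(abs(q6(c,yaw+k)-q6(g,gy+l)),yaw+k,gy+l) for k in (0,D) for l in (0,D)]
    _,ya,yb=min(x for x in o if abs(q6(c,x[1]))<3.05 and abs(q6(g,x[2]))<3.05)
    bot.move_ptp([*c,zmid+30],down(ya)); bot.movel([*c,zmid-16],max_speed=100)
    bot.grip(.5,40); print("grip",bot.get_state()["opening"],bot.get_state()["gripper_force"])
    bot.movel([*c,max(zmid+30,100)],max_speed=150); bot.move_ptp([*g,gz+20],down(yb))
    hit=bot.movel([*g,gz-15.5],max_speed=50,threshold=8); print("board z",bot.get_state()["tcp_pos"][2]+16,hit)
    bot.grip(.85); bot.movel([*g,gz+90],max_speed=200); bot.dwell(.2)
    return find_rect(g,gz+4,(10,70,90),(25,255,255),tag=f"pile{int(gz)}")
def jar(guess,zbot,h,off,tag,up=0,tyaw=SY):
    yaw=wrap(np.arctan2(guess[1],guess[0])+D/2)
    bot.move_ptp([*guess,zbot+h+100],down(yaw)); bot.dwell(.15); c,p=find_jar(guess,zbot+h,70,tag=tag)
    if np.hypot(*(c-guess))>45: raise SystemExit("check")
    carry(c,p,zbot,h,slot(off),tyaw,up=up); bot.dwell(.1); find_jar(slot(off),h,40,tag=tag+"_p")
E
python3 - <<'E'
from h import *
carry_board(np.array([375.6,-306.6]),1.487,52,24)
jar(np.array([375.,-305.]),0,48,-111,"a",up=2)
jar(np.array([542.,-355.]),0,60,-185,"f",up=2)
cv2.imwrite("pics/top1.png",imaging.capture("top"))
E
```

```text
grip 0.6868535234494756 43.27031672000885
board z 24.874729942658583 True
pile24 rect [431.7  -4.2] size [100.81280518  60.55363846] yaw 1.309 t 18.7
a jar [ 379.1 -303.9] r 27.025 yaw 0.068 chk 0.076 n 1087 t 21.3
grip 0.6034243413810145 41.35056674480438
z 0.9454036430243837 True 0.5975975796737714
t 26.5167
a_p jar [592.6 -98.7] r 26.2 yaw 0.003 chk -0.034 n 1005 t 26.7
f jar [ 543.1 -354.6] r 27.025 yaw 0.384 chk 0.284 n 843 t 27.9
grip 0.6009828269965669 41.91523790359497
z 1.0576238634482316 True 0.6025709847237334
t 32.925
f_p jar [ 593.5 -172.7] r 27.025 yaw 0.022 chk -0.16 n 857 t 33.1
```

View pics/top1.png

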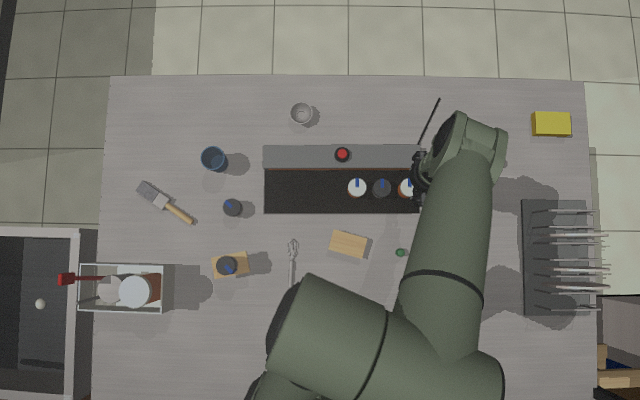

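b, a and f stand on the mat with their marks toward the bar (pixels 357, 382 and 407 at row 188), and board 1 lies on the rest. On to the left side.

Run:
```python
from h import *
jar(np.array([371.,319.]),68,48,37,"d",up=3)
bot.move_ptp([375,319,170],down(np.arctan2(319,375)+D/2)); bot.dwell(.15)
c,y=find_rect((375,319),68,(10,70,90),(25,255,255),tag="bd3")
if np.hypot(c[0]-375,c[1]-319)>40: raise SystemExit("check")
carry_board(c,y,64,32)
jar(np.array([372.,319.]),0,60,111,"c",up=2)
jar(np.array([531.,326.]),0,48,185,"e",up=2)
```

```text
d jar [368.4 327.6] r 27.025 yaw -2.366 chk -2.219 n 964 t 35.3
grip 0.5971130802759095 40.80639123916626
z 1.0816676949637927 True 0.5951985837155938
t 41.1583
d_p jar [590.6  47.8] r 26.2 yaw 0.011 chk 0.182 n 982 t 41.3
bd3 rect [368.4 322.9] size [100.83509827  60.81105804] yaw 1.791 t 44.1
grip 0.6942112537310824 43.718910813331604
board z 37.89906368057452 True
pile32 rect [431.7  -3.3] size [102.13567352  60.66763687] yaw 1.311 t 49.0
c jar [370.9 320.9] r 25.3 yaw 2.133 chk 2.141 n 772 t 50.5
grip 0.5976218910367365 41.55018925666809
z 0.8921060523339683 True 0.5992605622169788
t 56.5833
c_p jar [589.7 121.8] r 26.2 yaw 0.01 chk 0.036 n 832 t 56.7
e jar [505.9 324.1] r 25.375 yaw 0.843 chk 0.84 n 999 t 57.8
grip 0.5988524248528375 41.98013126850128
z 1.2916879921849578 True 0.5961245754764213
t 62.1583
e_p jar [586.5 198.1] r 27.025 yaw 0.046 chk -0.113 n 940 t 62.3
```

Threshold tripped early on board 3 (about a 6 mm drop), and e had been nudged about 25 mm but was still grasped. Checking both closely.

Run:
```python
from h import *
bot.move_ptp([420,-10,200],down(D/2)); bot.dwell(.3)
w,_=ortho((433,-4),36,60,.3); 
bot.move_ptp([500,12,330],down(0)); bot.dwell(.3)
o,_=ortho((590,12),55,240,.6)
bot.move_ptp([300,-250,300],down(0.5)); bot.dwell(.3)
s=imaging.capture("side"); t=imaging.capture("top")
o=cv2.rotate(o,cv2.ROTATE_90_COUNTERCLOCKWISE)[250:550]
o=cv2.resize(o,(800,300)); 
v=np.hstack([cv2.resize(s[150:270,220:380],(400,300),interpolation=2),cv2.resize(w,(400,400))[50:350]])
cv2.imwrite("pics/v2.png",np.vstack([o,v])); cv2.imwrite("pics/top2.png",t)
```

```text
(no output)
```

View pics/v2.png

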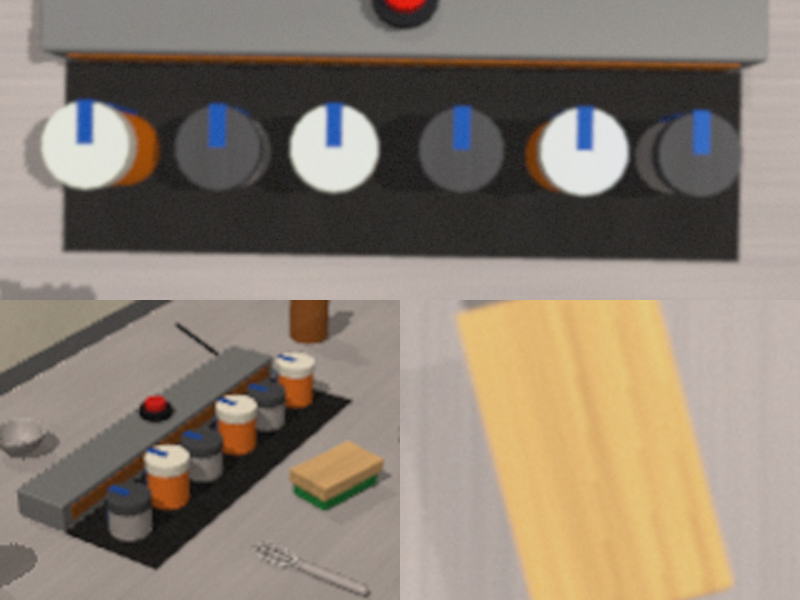

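View pics/top2.png

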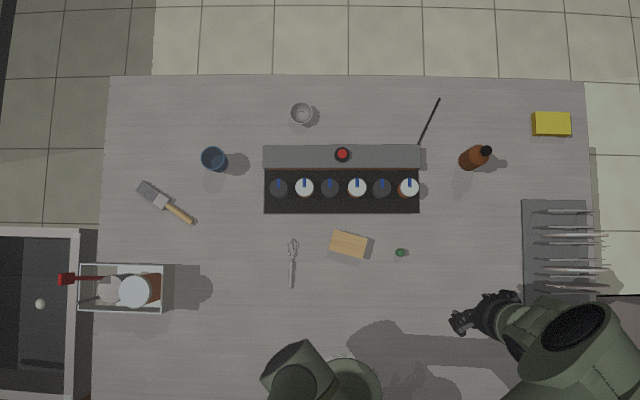

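All six jars are upright on the mat with marks square to the bar, the boards are in one flush pile on the rest, and the bystanders are unmoved. Now the button.

Run:
```python
from h import *
bot.grip(0.0,20)
bot.move_ptp([691,15,150],down(D/2)); bot.dwell(.2)
o,w=ortho((691,15),44,40); h=cv2.cvtColor(o,cv2.COLOR_BGR2HSV)
b=cv2.inRange(h,(0,140,90),(8,255,255))|cv2.inRange(h,(172,140,90),(180,255,255))
c,r=cv2.minEnclosingCircle(max(cv2.findContours(b,0,1)[0],key=cv2.contourArea)); p=w(c); print(p,r*.5)
if np.hypot(*(p-(691,15)))>10: raise SystemExit
bot.movel([*p,60]); f0=bot.get_state()["contact_force"][2]
print("touch",bot.movel([*p,25],max_speed=15,threshold=2.5),bot.get_state()["tcp_pos"],bot.get_state()["contact_force"][2]-f0)
print("push",bot.movel([*p,25],max_speed=15,threshold=14),bot.get_state()["tcp_pos"],bot.get_state()["contact_force"][2]-f0)
bot.dwell(.3); s=bot.get_state(); print(s["tcp_pos"],s["contact_force"]-[0,0,f0],s["t"])
bot.movel([*p,140]); print(bot.get_state()["tcp_pos"])
```

```text
[687.65625  13.     ] 15.8886079788208
touch True [687.80682486  12.96952293  55.07981769] 3.2923617860958534
push True [687.85357976  13.00058456  52.17485992] 4.474877830222652
[687.83680693  12.96368031  52.08837142] [-0.52201458  0.63505906  5.00582106] 72.3917
[686.70723864  13.09876617 138.68528856]
```

Not clearly bottomed out, so I'll press again in small steps until the force rises well above 5 N.

Run:
```python
from h import *
p=[687.7,13.0]
bot.movel([*p,64]); bot.dwell(.3); f0=bot.get_state()["contact_force"][2]
for z in np.arange(61,38,-1.):
    bot.movel([*p,z],max_speed=20); bot.dwell(.1); s=bot.get_state(); f=s["contact_force"][2]-f0
    print(z,s["tcp_pos"][2].round(2),round(f,2))
    if f>18: break
bot.dwell(.3); bot.movel([*p,140]); bot.move_ptp([450,-250,250],down(0.5)); bot.dwell(.5); print(bot.get_state()["t"])
t=imaging.capture("top"); cv2.imwrite("pics/v3.png",cv2.resize(t[130:280,185:435],(800,480),interpolation=2))
```

```text
61.0 60.91 2.21
60.0 59.97 0.93
59.0 59.0 1.31
58.0 58.13 2.15
57.0 57.17 3.62
56.0 56.12 4.18
55.0 55.12 5.2
54.0 54.11 5.07
53.0 53.13 5.43
52.0 52.11 6.12
51.0 52.0 10.63
50.0 51.92 15.67
49.0 51.82 21.4
81.625
```

View pics/v3.png

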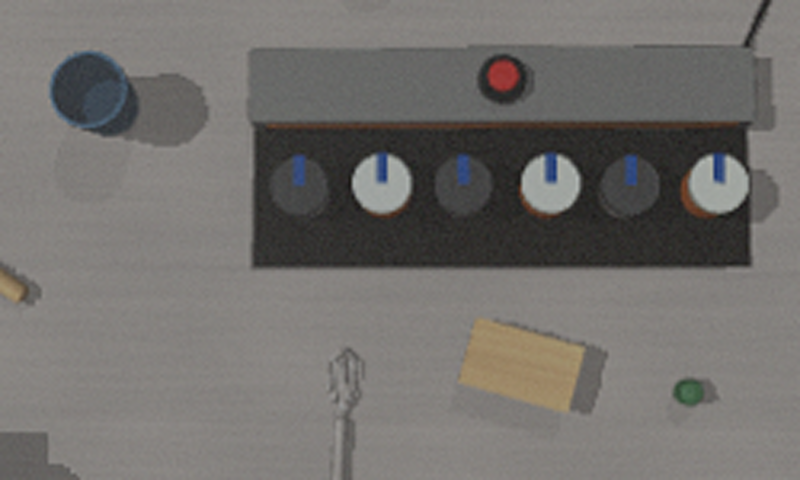

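The button hit a hard stop at z = 52 (58 → 52, 21 N), so it went fully down. The jars (row about 183) and the pile are undisturbed.

```bash
python3 -c "
from bench import bot
print(bot.sign_off())"
```

```text
the job is handed in; nothing more can be done
None
```

The job is handed in: all six jars stand on the mat with their marks to the scanner bar, both boards lie in one pile lengthwise on the green rest, and the button was then pressed fully down at about 80 s of the 210 s allowed.

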